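Fetch the grease tin from behind the spray cans

ROBOT

A 6-joint arm with a two-finger parallel gripper is mounted at the origin on the work surface. World frame = base frame: x ahead of the robot, y to its left, z up, the work surface at z = 0. Lengths are in mm, angles in rad, forces in N, time in s.
With the tool pointing down it reaches from about 400 to 925 mm from the base axis. Payload 3.4 kg.
Tool frame: the origin (TCP) lies at the very end of the fingers, on their centre line; the grasp point (between the pads) lies 19 mm behind it (env.grip_point_offset is the z of the grasp point in the tool frame, in mm); z points along the fingers, x is the direction in which the jaws open and shut, and the axes are right-handed (so a half turn about z gives the same grasp; the last joint's range is limited). The gripper opens to 85 mm and grips with 20 to 120 N. Pads are 22 mm wide; open, the fingers measure 114 mm over their backs; the gripper's body (76 mm by 85 mm) begins 54 mm behind the grasp point. The pads swing forward as they close: fully open they stand 13 mm farther back than shut.
Start: joints at [-1.419, 0.307, 1.506, -0, 1.328, -0.073], TCP at [128.149, -560.543, 231.305] pointing down, gripper open.
Joint ranges: [-3.12, 3.12], [-1.05, 2.28], [0.14, 2.33], [-1.42, 4.57], [0.1, 2.73], [-2.68, 2.68]. Speed limits (rad/s): [2.57, 2.57, 3.14, 3.14, 3.14, 3.14].

INTERFACE

Orientations are given as a unit quaternion [w, x, y, z].
In Python, from bench import env gives the robot as it stands.
- The arm moves only by the tool send_rows, never from a script. Its argument "targets" is one flat list of numbers, 6 for each row, row after row: the shift along the tool's x, y, z in m, then the turn, a rotation vector about the tool's x, y, z in rad. In form: [dx, dy, dz, ax, ay, az, dx, dy, dz, ax, ay, az, ...]. A call has exactly 5 rows; each row shifts and turns the commanded pose from where the row before left it, along the tool's axes as they then stand; what a row does not reach is not made up. A row lasts 1/10 s, in which the tool goes at most 50 mm and 8.59 degrees, less where a joint would pass 70% of its speed; a pose out of reach is approached as far as the arm can. A call is refused whole if a number of a shift passes 0.05 or a number of a turn 0.15, either way. A call with a gripper value outside its range is refused whole. "gripper" is the gripper command: -1 is shut, 1 is fully open, values between are in proportion, set as the call begins (left out, the last holds). The fingers move at their own pace and stop on an object; "squeeze" is the grip in N (left out, the last holds). Time passes only in rows, so rows that do not move let the fingers close, or fill a call up. It gives the time, the measured TCP pose, the force and the opening at its end, in the units of the state.
- env.state(): the state, without advancing time (a new reading comes with each control period).
- env.get_image(name): name is "scene" or "top"; returns the picture (384x512x3 uint8, red, green, blue); there is no depth.
- env.calibration(name): a dict with "fx", "fy", "cx", "cy" (pixels), "R" (3x3) and "t" (3): a world point X has camera coordinates R X + t. Camera axes: x right, y down, z forward; pixel columns grow to the right and rows downward; lengths in mm; the calibration is good to about 2 mm. A picture is of the moment at which its call begins. calibration takes no time and is no camera call.
- env.hand_in(): hands the job in, once; it reports no verdict.
The state is a dict: "time_s": time; "joint_positions": joint angles; "joint_velocities": joint speeds; "joint_torque": joint torques, N m; "position": TCP position; "tool_rot": TCP orientation; "force": force on the tool from outside, world axes, zero at the start; "ft_torque": the same for the moment, N m; "opening": finger opening in mm.
Only numpy, scipy, OpenCV 4.12 (cv2) and the standard library are available. Lean on these libraries where they do the work, as an engineer would, in place of code of your own. Each camera call takes 0.05 s, during which the arm holds its last target. There are 200 camera calls.

TASK

The yellow-lidded grease tin stands at the back of the grey can rack, behind two of the three spray cans. Lift those two cans across to the black side tray, bring the tin out and stand it in the middle of the round drip dish, then put the cans back so that each can, the third one too, stands upright on the spot of its own colour in the rack. Set things down gently rather than dropping them, and let nothing tip over.

Things in the scene. Friction and masses are not known exactly. Their poses are not given: they have to be found in the camera images.
- red_can: Loose spray can, round: red body 52 mm in diameter with two white bands round its lower half, and a straight red cap 47 mm in diameter that makes up the top 41 mm; 160 mm tall overall, about 0.26 kg. It may be lifted by its cap. Origin: centre of its underside; z along its axis, upwards.
- blue_can: Loose spray can, round: blue body 52 mm in diameter with two white bands round its lower half, and a straight white cap 47 mm in diameter that makes up the top 41 mm; 150 mm tall overall, about 0.26 kg. It may be lifted by its cap. Origin: centre of its underside; z along its axis, upwards.
- green_can: Loose spray can, round: green body 52 mm in diameter with two white bands round its lower half, and a straight black cap 47 mm in diameter that makes up the top 41 mm; 168 mm tall overall, about 0.26 kg. It may be lifted by its cap. Origin: centre of its underside; z along its axis, upwards.
- red_spot: Fixed flat red disc, 70 mm in diameter and under 1 mm thick, stuck on the rack floor: the place of the red can. The disc is not felt by what stands on it. Origin: its centre, level with the rack floor, the height at which the can's underside rests. The can stands on it at the start.
- blue_spot: Fixed flat blue disc, 70 mm in diameter and under 1 mm thick, stuck on the rack floor: the place of the blue can. The disc is not felt by what stands on it. Origin: its centre, level with the rack floor, the height at which the can's underside rests. The can stands on it at the start.
- green_spot: Fixed flat green disc, 70 mm in diameter and under 1 mm thick, stuck on the rack floor: the place of the green can. The disc is not felt by what stands on it. Origin: its centre, level with the rack floor, the height at which the can's underside rests. The can stands on it at the start.
- grease_tin: Loose round steel tin, yellow lid and band: 58 mm in diameter, 60 mm tall, straight sides, about 0.22 kg. It stands in the back row of the rack, 5 mm from the back wall, behind the gap between two neighbouring cans (its axis 71 mm from theirs; the third can is 152 mm away). Origin: centre of its underside; z upwards.
- drip_dish: Fixed round aluminium dish, 130 mm across the rim and 10 mm high with a sloping rim; its flat inner floor is 110 mm across and 3 mm above the origin. Origin: centre of its underside, on the bench.
- tray: Fixed black side tray, 200 mm (its x) by 140 mm (its y), empty at the start: rim 5 mm thick and 12 mm high, inner floor 190 by 130 mm and 5 mm above the origin, room for two cans side by side along x. Origin: centre of its underside, on the bench.
- rack: Fixed open grey steel rack, 136 mm deep (x), 316 wide (y), walls 3, floor 4 above the origin. Back wall (+x, away from the robot) 55 high, front lip 25, sides 25 (front half) and 55 (back half). Spots: row at x -22, y -95, 0, 95, colours in any order. Tin: x 31, y 47.5 or -47.5; at the other place a white jar with black lid, 53 dia., 54 tall, not needed. Origin: centre of underside, on the bench.
Mind the look-alikes: they are no part of the job. What is shaped like the red_can but brown or turquoise is not meant.

How it is judged:
By the outcome, as a careful person would: the job done as asked, in the order asked, and still so for the second after the job is handed in, with the robot touching nothing.
It also fails if it takes over 128 s, if anything falls off the work surface, if the arm or the gripper's body presses on something with over 40 N, if the wrist force passes 120 N, or if a joint passes its speed limit or range.

## Working session

There is one attempt and no reset: what is moved stays moved. The work goes in short steps, Python scripts to look and compute and a tool call to move; the robot and the scene stay as the last step left them, time stands still between calls to the robot, and variables do not carry over. Pictures are saved under pics/ and viewed, about 12 in all and at most 16, crops included, and the job is handed in when it is done.

Besides the shell and the picture viewer there is one more tool, called after "Call:" by a JSON object that holds its "fn" and its "kwargs". send_rows: Moves the arm, as the interface text tells. Its arguments: {"type":"object","properties":{"targets":{"type":"array"},"gripper":{"type":"number"},"squeeze":{"type":"number"}},"required":["targets"]}

```bash
ls; mkdir -p pics; python3 - <<'E'
from bench import env
import cv2,numpy as np
for n in("scene","top"):
    im=env.get_image(n); cv2.imwrite(f"pics/{n}0.png",im[:,:,::-1])
    c=env.calibration(n); print(n,{k:np.round(v,4).tolist() for k,v in c.items()})
print(env.state(), env.grip_point_offset)
a=cv2.imread("pics/scene0.png");b=cv2.imread("pics/top0.png")
E
```

```text
pics
scene {'fx': 488.9564, 'fy': 488.9564, 'cx': 263.0561, 'cy': 189.3155, 'R': [[-0.5966, 0.8026, 0.0028], [0.6578, 0.4909, -0.5712], [-0.4598, -0.3389, -0.8208]], 't': [358.5971, -351.0497, 1389.988]}
top {'fx': 437.53, 'fy': 437.53, 'cx': 254.6951, 'cy': 204.1146, 'R': [[-0.0022, -1.0, -0.0024], [-0.9907, 0.0025, -0.1357], [0.1358, 0.002, -0.9907]], 't': [10.3605, 572.0973, 963.6701]}
{'time_s': 0.1, 'joint_positions': array([-1.41948161e+00,  3.07499484e-01,  1.50750958e+00,  2.61579310e-05,
        1.32841928e+00, -7.35184945e-02]), 'joint_velocities': array([-0.00031025, -0.00165612, -0.00503692, -0.00053393,  0.00124887,
       -0.00065946]), 'joint_torque': array([-6.61376853e-04, -4.58529532e+01, -2.52608460e+01, -2.58424961e-04,
        5.55542108e-03,  4.73901622e-06]), 'position': array([ 128.07491905, -559.92585115,  230.48493498]), 'tool_rot': array([-6.32603665e-04,  7.81964385e-01, -6.23322435e-01, -6.65143752e-04]), 'force': array([-0.16558686, -0.18701259,  0.18280117]), 'ft_torque': array([0.01819737, 0.03208844, 0.01992494]), 'opening': 85.1865459693567} -18.700000000000003
```

View pics/scene0.png

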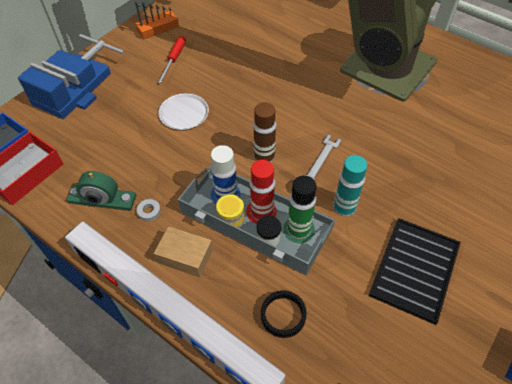

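View pics/top0.png

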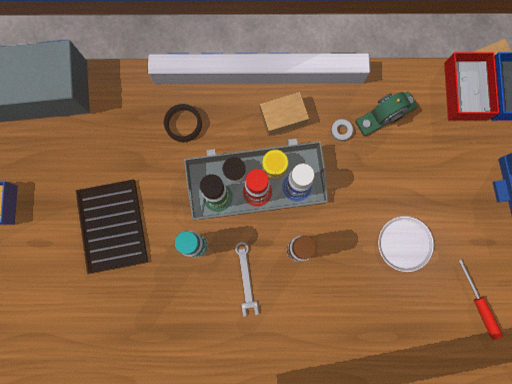

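The scene view shows red, blue and green cans in the rack. The yellow tin is at (231,208) scene / (275,162) top, behind red (257,180 top) and blue (302,176 top). The look-alikes, brown (302,247 top) and turquoise (190,244 top), stand outside the rack. The tray is at about (112,226) top and the dish at (406,244) top.

```bash
cat >h.py <<'E'
import cv2,numpy as np
from bench import env
def ray(n,u,v,z):
    c=env.calibration(n);R=np.array(c["R"]);t=np.array(c["t"])
    d=R.T@np.array([(u-c["cx"])/c["fx"],(v-c["cy"])/c["fy"],1]);o=-R.T@t
    return (o+d*(z-o[2])/d[2])
def proj(n,X):
    c=env.calibration(n);p=np.array(X,float)@np.array(c["R"]).T+np.array(c["t"])
    return p[...,:2]/p[...,2:]*[c["fx"],c["fy"]]+[c["cx"],c["cy"]]
def crop(im,x0,y0,w,h,s,f,pts=()):
    o=cv2.resize(im[y0:y0+h,x0:x0+w],None,fx=s,fy=s,interpolation=cv2.INTER_CUBIC)
    for k in range(0,w,20): cv2.putText(o,str(x0+k),(k*s,10),0,.35,(255,255,255));cv2.line(o,(k*s,0),(k*s,4),(255,255,255))
    for k in range(0,h,20): cv2.putText(o,str(y0+k),(0,k*s+4),0,.35,(255,255,255))
    for p in pts: cv2.circle(o,tuple(int((a-b+.5)*s) for a,b in zip(p,(x0,y0))),2,(255,0,255),-1)
    cv2.imwrite(f,o)
E
python3 - <<'E'
from h import *
a=cv2.imread("pics/scene0.png");b=cv2.imread("pics/top0.png")
crop(b,178,132,156,100,5,"pics/c1.png")
o1=cv2.imread("pics/top0.png")
crop(b,70,170,90,110,5,"pics/c2.png"); crop(b,370,205,75,75,5,"pics/c3.png")
x=cv2.imread("pics/c2.png");y=cv2.imread("pics/c3.png")
y=cv2.copyMakeBorder(y,0,x.shape[0]-y.shape[0],0,0,0)
o=np.hstack([x,y])[:600,:800];print(o.shape);cv2.imwrite("pics/c23.png",o)
E
```

```text
(550, 800, 3)
```

View pics/c1.png

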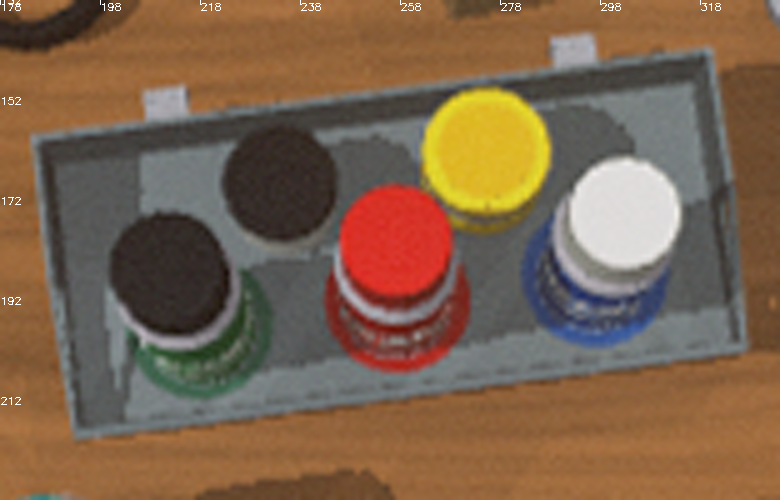

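View pics/c23.png

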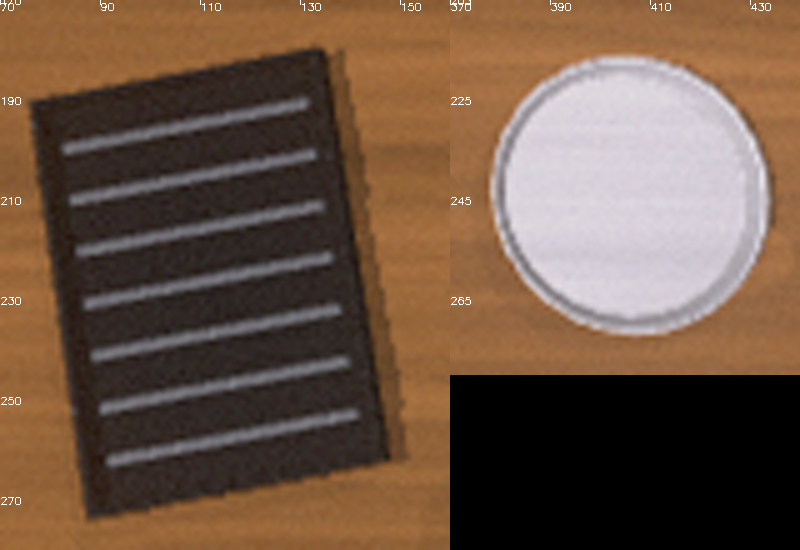

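```bash
python3 - <<'E'
from h import *
def P(x,y,ox,oy,z): return ray("top",ox+x/5-.4,oy+y/5-.4,z)[:2]
o=(178,132)
pts={"green":(171,273,172),"red":(397,241,164),"blue":(626,213,154),"tin":(486,151,64),"jar":(280,182,58),"BL":(34,135,55),"BR":(713,48,55),"FL":(78,437,25),"FR":(745,350,25)}
W={k:P(x,y,*o,z) for k,(x,y,z) in pts.items()}
M={"green":(-22,95),"red":(-22,0),"blue":(-22,-95),"tin":(31,-47.5),"jar":(31,47.5),"BL":(68,158),"BR":(68,-158),"FL":(-68,158),"FR":(-68,-158)}
def fit(keys):
    A=np.array([M[k] for k in keys],float);B=np.array([W[k] for k in keys])
    a=A-A.mean(0);b=B-B.mean(0)
    th=np.arctan2((a[:,0]*b[:,1]-a[:,1]*b[:,0]).sum(),(a*b).sum())
    R=np.array([[np.cos(th),-np.sin(th)],[np.sin(th),np.cos(th)]]);t=B.mean(0)-R@A.mean(0)
    return th,R,t
for ks in (list(M),list(M)[:5],list(M)[5:]):
    th,R,t=fit(ks);print("rack",th,t.round(1))
    for k in M: print(k,W[k].round(1),(R@M[k]+t).round(1))
T=[P(*p,70,170,12) for p in((32,102),(325,50),(388,460),(88,517))]
print("tray",np.mean(T,0).round(1),np.round(T,1).tolist(),[np.linalg.norm(T[i]-T[i-1]).round(1) for i in range(4)])
print("dish",P(181,195,370,205,10), "rim",P(42,195,370,205,10)-P(320,195,370,205,10))
for n,uv,z in(("tur",(187.5,243),160),("brown",(306,247),160)): print(n,ray("top",*uv,z))
# scene check
print(ray("scene",223,154,154),ray("scene",263,168,164),ray("scene",304,184,172))
E
```

```text
rack 0.13065586951797262 [627.2   5.6]
green [590.2  94.3] [593.   96.9]
red [604.5   4. ] [605.4   2.7]
blue [617.9 -89.7] [617.7 -91.5]
tin [665.3 -36.8] [664.1 -37.5]
jar [652.5  56.8] [651.7  56.7]
BL [675.5 169.6] [674.  171.1]
BR [ 715.6 -141.9] [ 715.2 -142.2]
FL [539.6 151.4] [539.2 153.4]
FR [ 579.5 -158.1] [ 580.3 -159.9]
rack 0.14411192295337896 [626.9   5.8]
green [590.2  94.3] [591.5  96.7]
red [604.5   4. ] [605.1   2.7]
blue [617.9 -89.7] [618.7 -91.3]
tin [665.3 -36.8] [664.4 -36.7]
jar [652.5  56.8] [650.7  57.3]
BL [675.5 169.6] [671.5 172. ]
BR [ 715.6 -141.9] [ 716.9 -140.8]
FL [539.6 151.4] [536.9 152.4]
FR [ 579.5 -158.1] [ 582.3 -160.3]
rack 0.12772828360143698 [627.5   5.2]
green [590.2  94.3] [593.6  96.7]
red [604.5   4. ] [605.7   2.4]
blue [617.9 -89.7] [617.8 -91.8]
tin [665.3 -36.8] [664.3 -37.9]
jar [652.5  56.8] [652.2  56.3]
BL [675.5 169.6] [674.9 170.6]
BR [ 715.6 -141.9] [ 715.1 -142.8]
FL [539.6 151.4] [540.  153.3]
FR [ 579.5 -158.1] [ 580.2 -160.1]
tray [526.1 345. ] [[610.6, 431.9], [635.3, 294.0], [442.2, 258.1], [416.4, 395.7]] [np.float64(197.5), np.float64(140.1), np.float64(196.4), np.float64(140.0)]
dish [ 482.43656769 -342.48441785] rim [  0.29611829 129.32995393]
tur [477.80699672 142.60189933 160.        ]
brown [469.34757928 -92.90269585 160.        ]
[622.21135372 -87.65515037 154.        ] [608.12985666   4.51544427 164.        ] [596.85683804  94.56879649 172.        ]
```

Call:
{"fn": "send_rows", "kwargs": {"targets": [0,0,-0.011,0,0,-0.1346,0,0,-0.011,0,0,-0.1346,0,0,-0.011,0,0,-0.1346,0,0,-0.011,0,0,-0.1346,0,0,-0.011,0,0,-0.1346], "gripper": 1, "squeeze": 40}}

```text
time_s: 0.6
position: [128.1, -560.1, 286.1]
tool_rot: [-0.001, 0.945, -0.328, -0.0]
force: [0.4, 0.3, 0.4]
opening: 85.3
```

Call:
{"fn": "send_rows", "kwargs": {"targets": [0,0,-0.011,0,0,-0.1346,0,0,-0.011,0,0,-0.1346,0,0,-0.011,0,0,-0.1346,0,0,-0.011,0,0,-0.1346,0,0,-0.011,0,0,-0.1346]}}

```text
time_s: 1.1
position: [128.1, -560.1, 341.1]
tool_rot: [-0.001, 1.0, 0.003, -0.0]
force: [-0.3, 0.1, -0.3]
opening: 85.4
```

Call:
{"fn": "send_rows", "kwargs": {"targets": [0.0239,-0.02815,0,0,0,0,0.0239,-0.02815,0,0,0,0,0.0239,-0.02815,0,0,0,0,0.0239,-0.02815,0,0,0,0,0.0239,-0.02815,0,0,0,0]}}

```text
time_s: 1.6
position: [248.2, -418.3, 340.8]
tool_rot: [-0.0, 1.0, -0.0, -0.0]
force: [0.1, -1.3, 0.3]
opening: 85.7
```

Call:
{"fn": "send_rows", "kwargs": {"targets": [0.0239,-0.02815,0,0,0,0,0.0239,-0.02815,0,0,0,0,0.0239,-0.02815,0,0,0,0,0.0239,-0.02815,0,0,0,0,0.0239,-0.02815,0,0,0,0]}}

```text
time_s: 2.1
position: [367.7, -277.5, 341.0]
tool_rot: [-0.0, 1.0, -0.0, -0.0]
force: [-0.4, -0.8, 0.8]
opening: 85.2
```

Call:
{"fn": "send_rows", "kwargs": {"targets": [0.0239,-0.02815,0,0,0,0,0.0239,-0.02815,0,0,0,0,0.0239,-0.02815,0,0,0,0,0.0239,-0.02815,0,0,0,0,0.0239,-0.02815,0,0,0,0]}}

```text
time_s: 2.6
position: [487.1, -136.8, 340.9]
tool_rot: [-0.0, 1.0, 0.0, -0.0]
force: [0.7, -0.9, 0.4]
opening: 85.6
```

Call:
{"fn": "send_rows", "kwargs": {"targets": [0.0239,-0.02815,0,0,0,0,0.0239,-0.02815,0,0,0,0,0.0239,-0.02815,0,0,0,0,0.0239,-0.02815,0,0,0,0,0.0239,-0.02815,0,0,0,0]}}

```text
time_s: 3.1
position: [606.7, 3.8, 340.7]
tool_rot: [0.0, 1.0, 0.0, -0.001]
force: [0.5, -0.7, 0.4]
opening: 85.5
```

Call:
{"fn": "send_rows", "kwargs": {"targets": [0,0,0.03,0,0,0,0,0,0.03,0,0,0,0,0,0.03,0,0,0,0,0,0.03,0,0,0,0,0,0.03,0,0,0]}}

```text
time_s: 3.6
position: [605.7, 2.6, 189.6]
tool_rot: [-0.0, 1.0, 0.0, -0.0]
force: [-0.3, -0.3, -0.3]
opening: 85.5
```

```bash
python3 - <<'E'
from h import *
im=env.get_image("scene")[:,:,::-1].copy();print(env.state()["position"])
crop(im,190,80,150,150,4,"pics/s1.png",[proj("scene",env.state()["position"]),proj("scene",[605.5,3,164])])
E
```

```text
[602.13441529   2.77240497 184.18671739]
```

View pics/s1.png

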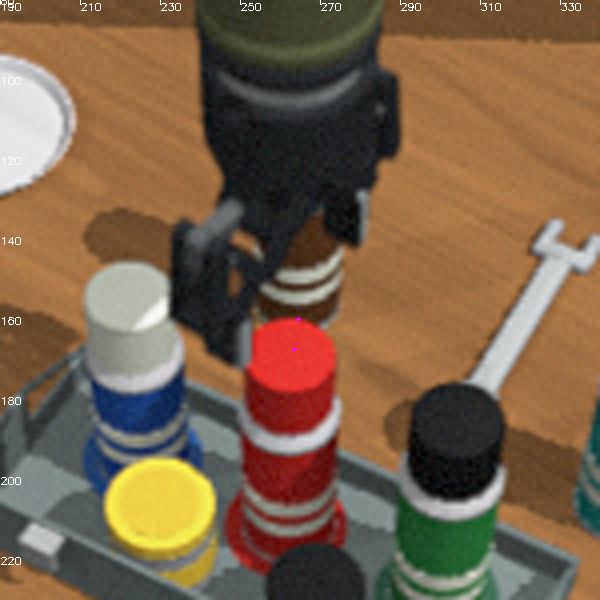

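The red cap centre is at (262.5,168.5) in the scene view. My predicted point lands on it, and the open fingers straddle it.

Call:
{"fn": "send_rows", "kwargs": {"targets": [0,0,0,0,0,0,0,0,0,0,0,0,0,0,0,0,0,0,0,0,0,0,0,0,0,0,0,0,0,0]}}

```text
time_s: 4.15
position: [606.8, 2.4, 192.7]
tool_rot: [0.0, 1.0, -0.0, 0.001]
force: [0.2, 1.2, -0.1]
opening: 85.6
```

Call:
{"fn": "send_rows", "kwargs": {"targets": [0,0,0.008,0,0,0,0,0,0.016,0,0,0,0,0,0.016,0,0,0,0,0,0.012,0,0,0,0,0,0.006,0,0,0]}}

```text
time_s: 4.65
position: [605.2, 2.5, 131.7]
tool_rot: [-0.0, 1.0, -0.0, -0.001]
force: [-0.6, -0.8, 0.1]
opening: 85.1
```

Call:
{"fn": "send_rows", "kwargs": {"targets": [0,0,0,0,0,0,0,0,0,0,0,0,0,0,0,0,0,0,0,0,0,0,0,0,0,0,0,0,0,0], "gripper": -1, "squeeze": 40}}

```text
time_s: 5.15
position: [607.0, 2.4, 134.3]
tool_rot: [0.0, 1.0, -0.0, 0.001]
force: [1.4, -0.1, 2.1]
opening: 46.1
```

Call:
{"fn": "send_rows", "kwargs": {"targets": [0,0,0,0,0,0,0,0,0,0,0,0,0,0,0,0,0,0,0,0,0,0,0,0,0,0,0,0,0,0]}}

```text
time_s: 5.65
position: [607.1, 2.4, 134.3]
tool_rot: [0.0, 1.0, -0.0, 0.001]
force: [1.0, 0.1, 5.5]
opening: 46.0
```

Call:
{"fn": "send_rows", "kwargs": {"targets": [0,0,-0.01,0,0,0,0,0,-0.025,0,0,0,0,0,-0.04,0,0,0,0,0,-0.045,0,0,0,0,0,-0.04,0,0,0]}}

```text
time_s: 6.15
position: [605.2, 2.5, 294.7]
tool_rot: [-0.0, 1.0, 0.0, -0.001]
force: [0.9, 1.3, -2.0]
opening: 46.2
```

Call:
{"fn": "send_rows", "kwargs": {"targets": [0,0,-0.025,0,0,0,0,0,-0.015,0,0,0,0,0,0,0,0,0,0,-0.015,0,0,0,0,0,-0.03,0,0,0,0]}}

```text
time_s: 6.65
position: [605.0, 46.9, 331.2]
tool_rot: [0.0, 1.0, -0.002, -0.002]
force: [0.3, 0.1, -1.3]
opening: 45.8
```

Call:
{"fn": "send_rows", "kwargs": {"targets": [-0.006,-0.04,0,0,0,0,-0.006,-0.04,0,0,0,0,-0.006,-0.04,0,0,0,0,-0.006,-0.04,0,0,0,0,-0.006,-0.04,0,0,0,0]}}

```text
time_s: 7.15
position: [574.0, 249.8, 330.7]
tool_rot: [0.001, 1.0, 0.0, -0.002]
force: [0.4, 0.1, -1.8]
opening: 45.9
```

Call:
{"fn": "send_rows", "kwargs": {"targets": [-0.005,-0.04,0,0,0,0,0,-0.03,0,0,0,0,0,-0.02,0,0,0,0,0,-0.011,0,0,0,0,0,-0.005,0,0,0,0]}}

```text
time_s: 7.65
position: [570.6, 354.1, 332.0]
tool_rot: [0.001, 1.0, 0.0, -0.001]
force: [0.2, -0.4, -1.6]
opening: 45.4
```

Call:
{"fn": "send_rows", "kwargs": {"targets": [0,0,0,0,0,0,0,0,0,0,0,0,0,0,0,0,0,0,0,0,0,0,0,0,0,0,0,0,0,0]}}

```text
time_s: 8.15
position: [571.4, 352.7, 333.6]
tool_rot: [-0.0, 1.0, -0.001, 0.0]
force: [-0.5, 0.7, -0.8]
opening: 45.8
```

```bash
python3 - <<'E'
from h import *
im=env.get_image("scene")[:,:,::-1].copy();s=env.state();print(s["position"],s["force"],s["opening"])
crop(im,260,90,240,180,3,"pics/s2.png",[proj("scene",p) for p in([571,353.5,5],[481,336.5,5])])
E
```

```text
[571.32370911 352.8418746  333.54152787] [ 0.54494897  0.12266787 -2.15686575] 45.57570813125648
```

View pics/s2.png

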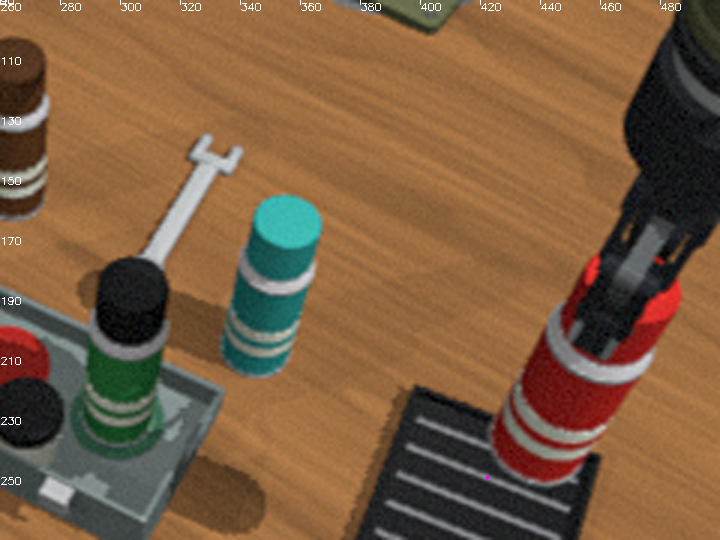

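The red can hangs upright. Its base is at about (440,245) and will come down towards the far end of the tray, whose target dot is at (422,249).

Call:
{"fn": "send_rows", "kwargs": {"targets": [0,0,0.015,0,0,0,0,0,0.04,0,0,0,0,0,0.045,0,0,0,0,0,0.04,0,0,0,0,0,0.025,0,0,0]}}

```text
time_s: 8.7
position: [569.4, 352.3, 164.8]
tool_rot: [0.001, 1.0, -0.0, -0.002]
force: [0.2, -0.2, -1.3]
opening: 46.3
```

Call:
{"fn": "send_rows", "kwargs": {"targets": [0,0,0.014,0,0,0,0,0,0.008,0,0,0,0,0,0.005,0,0,0,0,0,0.003,0,0,0,0,0,0.001,0,0,0]}}

```text
time_s: 9.2
position: [571.9, 353.9, 138.4]
tool_rot: [-0.001, 1.0, -0.0, 0.001]
force: [-0.7, 0.0, -1.3]
opening: 45.9
```

Call:
{"fn": "send_rows", "kwargs": {"targets": [0,0,0.001,0,0,0,0,0,0.0005,0,0,0,0,0,0.0005,0,0,0,0,0,0,0,0,0,0,0,0,0,0,0]}}

```text
time_s: 9.7
position: [571.2, 353.5, 135.5]
tool_rot: [-0.0, 1.0, -0.0, 0.0]
force: [0.4, -0.3, -2.3]
opening: 45.7
```

Call:
{"fn": "send_rows", "kwargs": {"targets": [0,0,0.0005,0,0,0,0,0,0,0,0,0,0,0,0.0005,0,0,0,0,0,0,0,0,0,0,0,0,0,0,0]}}

```text
time_s: 10.2
position: [571.4, 353.7, 135.2]
tool_rot: [-0.0, 1.0, 0.0, 0.0]
force: [-1.6, 0.5, 5.8]
opening: 46.0
```

Call:
{"fn": "send_rows", "kwargs": {"targets": [0,0,0.0005,0,0,0,0,0,0,0,0,0,0,0,0,0,0,0,0,0,0,0,0,0,0,0,0,0,0,0]}}

```text
time_s: 10.7
position: [571.4, 353.7, 135.2]
tool_rot: [-0.0, 1.0, -0.0, 0.001]
force: [-2.0, -1.0, 7.5]
opening: 46.1
```

Call:
{"fn": "send_rows", "kwargs": {"targets": [0,0,0,0,0,0,0,0,0,0,0,0,0,0,0,0,0,0,0,0,0,0,0,0,0,0,0,0,0,0], "gripper": 0.5}}

```text
time_s: 11.2
position: [571.1, 353.4, 133.5]
tool_rot: [0.0, 1.0, -0.0, -0.0]
force: [-0.1, -0.0, -0.4]
opening: 64.3
```

Call:
{"fn": "send_rows", "kwargs": {"targets": [0,0,-0.005,0,0,0,0,0,-0.02,0,0,0,0,0,-0.04,0,0,0,0,0,-0.04,0,0,0,0,0,-0.015,0,0,0]}}

```text
time_s: 11.7
position: [573.2, 354.6, 259.3]
tool_rot: [-0.002, 1.0, 0.0, 0.004]
force: [0.8, 0.6, 1.2]
opening: 63.7
```

Call:
{"fn": "send_rows", "kwargs": {"targets": [0.005,0.02,0,0,0,0,0.005,0.035,0,0,0,0,0.005,0.045,0,0,0,0,0.005,0.05,0,0,0,0,0.005,0.05,0,0,0,0], "gripper": 1}}

```text
time_s: 12.2
position: [596.1, 152.6, 254.3]
tool_rot: [-0.0, 1.0, 0.001, 0.0]
force: [0.8, -0.8, 0.0]
opening: 85.6
```

Call:
{"fn": "send_rows", "kwargs": {"targets": [0.0044,0.05,0,0,0,0,0.0044,0.05,0,0,0,0,0.0044,0.05,0,0,0,0,0.0044,0.04,0,0,0,0,0.0044,0.03,0,0,0,0]}}

```text
time_s: 12.7
position: [618.0, -68.5, 254.4]
tool_rot: [0.0, 1.0, -0.001, 0.0]
force: [0.5, 0.1, 0.3]
opening: 85.2
```

Call:
{"fn": "send_rows", "kwargs": {"targets": [0,0.015,0,0,0,0,0,0.009,0,0,0,0,0,0,0.01,0,0,0,0,0,0.025,0,0,0,0,0,0.015,0,0,0]}}

```text
time_s: 13.2
position: [617.0, -87.3, 201.9]
tool_rot: [-0.001, 1.0, 0.001, -0.001]
force: [-0.5, -0.2, -1.0]
opening: 85.3
```

```bash
python3 - <<'E'
from h import *
im=env.get_image("scene")[:,:,::-1].copy();s=env.state();print(s["position"],s["force"],s["opening"])
crop(im,170,70,300,220,2,"pics/s3.png",[proj("scene",p) for p in([618.5,-90.5,154],s["position"])])
E
```

```text
[615.40372137 -86.85683602 199.30440841] [-1.17629494  0.90432294 -2.17064496] 85.28255386469503
```

View pics/s3.png

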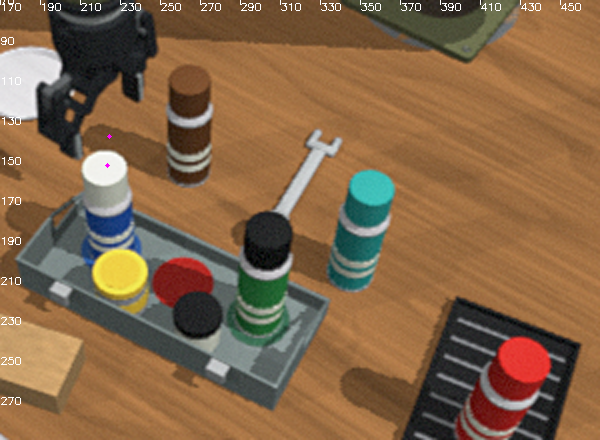

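The red can is upright in the tray at (342+,~245) in the scene view. The open gripper is above the blue can's white cap, with the predicted point on the cap centre.

Call:
{"fn": "send_rows", "kwargs": {"targets": [0,0,0.01,0,0,0,0,0,0.025,0,0,0,0,0,0.022,0,0,0,0,0,0.015,0,0,0,0,0,0.0085,0,0,0]}}

```text
time_s: 13.75
position: [617.6, -88.3, 122.1]
tool_rot: [-0.0, 1.0, 0.001, -0.001]
force: [-0.5, 0.2, 0.7]
opening: 85.3
```

Call:
{"fn": "send_rows", "kwargs": {"targets": [0,0,0,0,0,0,0,0,0,0,0,0,0,0,0,0,0,0,0,0,0,0,0,0,0,0,0,0,0,0]}}

```text
time_s: 14.25
position: [618.5, -89.6, 124.1]
tool_rot: [0.0, 1.0, -0.0, 0.001]
force: [0.2, -0.1, 0.3]
opening: 85.2
```

Call:
{"fn": "send_rows", "kwargs": {"targets": [0,0,0,0,0,0,0,0,0,0,0,0,0,0,0,0,0,0,0,0,0,0,0,0,0,0,0,0,0,0], "gripper": -1}}

```text
time_s: 14.75
position: [618.5, -89.6, 123.7]
tool_rot: [0.0, 1.0, -0.0, 0.0]
force: [0.1, 0.5, 2.2]
opening: 45.7
```

Call:
{"fn": "send_rows", "kwargs": {"targets": [0,0,0,0,0,0,0,0,0,0,0,0,0,0,0,0,0,0,0,0,0,0,0,0,0,0,0,0,0,0]}}

```text
time_s: 15.25
position: [618.5, -89.5, 123.6]
tool_rot: [0.0, 1.0, 0.0, 0.0]
force: [1.3, 0.3, 5.1]
opening: 45.9
```

Call:
{"fn": "send_rows", "kwargs": {"targets": [0,0,-0.01,0,0,0,0,0,-0.025,0,0,0,0,0,-0.04,0,0,0,0,0,-0.045,0,0,0,0,0,-0.04,0,0,0]}}

```text
time_s: 15.75
position: [616.8, -89.3, 284.2]
tool_rot: [-0.0, 1.0, -0.0, -0.002]
force: [0.4, -0.9, -2.9]
opening: 46.3
```

Call:
{"fn": "send_rows", "kwargs": {"targets": [0,0,-0.025,0,0,0,0,0,-0.015,0,0,0,-0.005,-0.015,0,0,0,0,-0.01,-0.03,0,0,0,0,-0.014,-0.043,0,0,0,0]}}

```text
time_s: 16.25
position: [587.4, -1.3, 321.0]
tool_rot: [-0.0, 1.0, -0.001, -0.002]
force: [0.7, 1.4, -3.4]
opening: 46.0
```

Call:
{"fn": "send_rows", "kwargs": {"targets": [-0.014,-0.045,0,0,0,0,-0.014,-0.045,0,0,0,0,-0.014,-0.045,0,0,0,0,-0.014,-0.045,0,0,0,0,-0.014,-0.045,0,0,0,0]}}

```text
time_s: 16.75
position: [515.8, 225.4, 321.2]
tool_rot: [0.001, 1.0, 0.0, -0.002]
force: [1.1, 0.2, -3.4]
opening: 46.1
```

Call:
{"fn": "send_rows", "kwargs": {"targets": [-0.014,-0.043,0,0,0,0,-0.012,-0.035,0,0,0,0,-0.007,-0.02,0,0,0,0,-0.004,-0.011,0,0,0,0,-0.0013,-0.0043,0,0,0,0]}}

```text
time_s: 17.25
position: [478.8, 337.5, 321.7]
tool_rot: [0.001, 1.0, 0.001, -0.002]
force: [-0.9, 0.3, -3.3]
opening: 46.1
```

Call:
{"fn": "send_rows", "kwargs": {"targets": [0,0,0,0,0,0,0,0,0,0,0,0,0,0,0,0,0,0,0,0,0,0,0,0,0,0,0,0,0,0]}}

```text
time_s: 17.75
position: [481.1, 336.1, 323.4]
tool_rot: [-0.0, 1.0, -0.001, 0.0]
force: [-0.1, 0.1, -2.6]
opening: 46.2
```

Call:
{"fn": "send_rows", "kwargs": {"targets": [0,0,0.015,0,0,0,0,0,0.04,0,0,0,0,0,0.045,0,0,0,0,0,0.04,0,0,0,0,0,0.025,0,0,0]}}

```text
time_s: 18.25
position: [479.2, 335.5, 155.3]
tool_rot: [0.001, 1.0, -0.0, -0.002]
force: [-0.4, 0.6, -2.3]
opening: 46.1
```

Call:
{"fn": "send_rows", "kwargs": {"targets": [0,0,0.014,0,0,0,0,0,0.008,0,0,0,0,0,0.005,0,0,0,0,0,0.003,0,0,0,0,0,0.001,0,0,0]}}

```text
time_s: 18.75
position: [481.3, 337.1, 128.0]
tool_rot: [-0.0, 1.0, -0.0, 0.001]
force: [-0.3, 0.1, -2.2]
opening: 46.0
```

Call:
{"fn": "send_rows", "kwargs": {"targets": [0,0,0.001,0,0,0,0,0,0.0005,0,0,0,0,0,0.0005,0,0,0,0,0,0.0005,0,0,0,0,0,0,0,0,0]}}

```text
time_s: 19.25
position: [480.7, 336.8, 124.9]
tool_rot: [-0.0, 1.0, 0.0, 0.0]
force: [0.8, -0.5, -3.6]
opening: 45.8
```

Call:
{"fn": "send_rows", "kwargs": {"targets": [0,0,0.0003,0,0,0,0,0,0,0,0,0,0,0,0,0,0,0,0,0,0,0,0,0,0,0,0,0,0,0]}}

```text
time_s: 19.75
position: [480.8, 336.9, 124.7]
tool_rot: [-0.0, 1.0, -0.0, 0.0]
force: [0.6, -0.4, -0.7]
opening: 46.1
```

Call:
{"fn": "send_rows", "kwargs": {"targets": [0,0,0.0004,0,0,0,0,0,0,0,0,0,0,0,0,0,0,0,0,0,0,0,0,0,0,0,0,0,0,0]}}

```text
time_s: 20.25
position: [480.9, 337.0, 124.6]
tool_rot: [-0.0, 1.0, -0.0, 0.0]
force: [-1.1, -0.6, 4.6]
opening: 46.0
```

Call:
{"fn": "send_rows", "kwargs": {"targets": [0,0,0,0,0,0,0,0,0,0,0,0,0,0,0,0,0,0,0,0,0,0,0,0,0,0,0,0,0,0], "gripper": 0.5}}

```text
time_s: 20.75
position: [480.7, 336.8, 123.9]
tool_rot: [0.0, 1.0, -0.0, -0.0]
force: [0.6, 0.5, -0.6]
opening: 64.1
```

Call:
{"fn": "send_rows", "kwargs": {"targets": [0,0,-0.005,0,0,0,0,0,-0.02,0,0,0,0,0,-0.04,0,0,0,0,0,-0.045,0,0,0,0,0,-0.02,0,0,0]}}

```text
time_s: 21.25
position: [482.5, 337.9, 259.0]
tool_rot: [-0.002, 1.0, -0.0, 0.003]
force: [1.8, 1.1, 0.3]
opening: 64.0
```

Call:
{"fn": "send_rows", "kwargs": {"targets": [0.0184,0.02,0,0,0,0,0.0184,0.035,0,0,0,0,0.0184,0.045,0,0,0,0,0.0184,0.05,0,0,0,0,0.0184,0.05,0,0,0,0], "gripper": 1}}

```text
time_s: 21.75
position: [570.9, 141.5, 254.6]
tool_rot: [-0.0, 1.0, 0.0, 0.0]
force: [0.6, 0.0, 0.2]
opening: 85.4
```

Call:
{"fn": "send_rows", "kwargs": {"targets": [0.0184,0.05,0,0,0,0,0.0184,0.05,0,0,0,0,0.0184,0.038,0,0,0,0,0.0184,0.023,0,0,0,0,0.0184,0.0128,0,0,0,0]}}

```text
time_s: 22.25
position: [660.8, -27.7, 254.5]
tool_rot: [0.0, 1.0, -0.001, 0.0]
force: [-0.2, -0.5, 0.1]
opening: 85.4
```

Call:
{"fn": "send_rows", "kwargs": {"targets": [0,0,0,0,0,0.1428,0,0,0,0,0,0.1428,0,0,0,0,0,0.1428,0,0,0,0,0,0.1428,0,0,0,0,0,0.1428]}}

```text
time_s: 22.75
position: [660.2, -24.8, 254.4]
tool_rot: [-0.0, 0.936, -0.352, 0.0]
force: [0.3, -0.6, 0.5]
opening: 85.2
```

Call:
{"fn": "send_rows", "kwargs": {"targets": [0,0,0,0,0,0.1428,0,0,0,0,0,0.1428,0,0,0,0,0,0.1428,0,0,0,0,0,0.1428,0,0,0,0,0,0.1428]}}

```text
time_s: 23.25
position: [660.2, -24.7, 254.4]
tool_rot: [-0.0, 0.754, -0.657, 0.0]
force: [0.3, 0.3, 0.5]
opening: 85.4
```

Call:
{"fn": "send_rows", "kwargs": {"targets": [0,0,0,0,0,0.1428,0,0,0,0,0,0,0,0,0,0,0,0,0,0,0,0,0,0,0,0,0,0,0,0]}}

```text
time_s: 23.75
position: [660.2, -24.7, 254.2]
tool_rot: [0.0, 0.708, -0.707, -0.0]
force: [0.3, -0.2, -0.6]
opening: 85.2
```

```bash
python3 - <<'E'
from h import *
im=env.get_image("scene")[:,:,::-1].copy();s=env.state();print(s["position"],s["force"],s["opening"],s["tool_rot"])
crop(im,170,50,300,270,2,"pics/s4.png",[proj("scene",p) for p in([664.5,-37.3,64],s["position"])])
t=env.get_image("top")[:,:,::-1].copy();cv2.imwrite("pics/t4.png",t)
E
```

```text
[660.21337169 -24.66747714 254.10688247] [ 0.33878718 -0.3678082   0.089039  ] 85.22412661052284 [ 4.92346722e-06  7.07477644e-01 -7.06735723e-01 -2.40554615e-05]
```

View pics/s4.png

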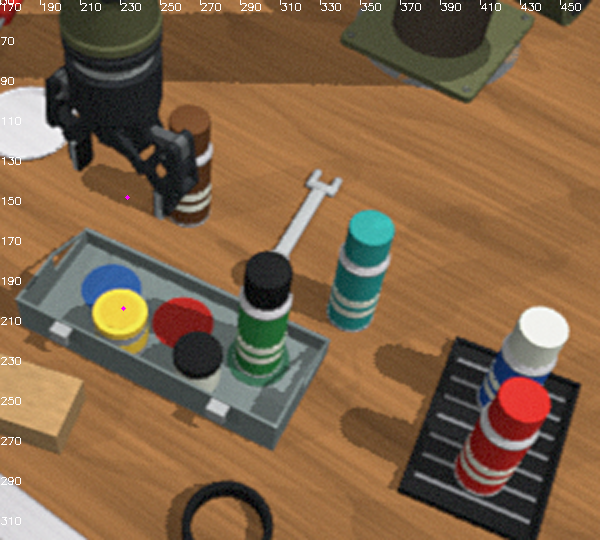

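Both cans stand upright in the tray. The tin's lid centre is at about (229.8,205.8) in the scene view, a few mm from my predicted point. The red and blue spots are now bare.

```bash
python3 - <<'E'
from h import *
for n,u,v,z in(("tin",229.7,205.7,64),("redspot",261.3,211.2,4),("bluespot",225.7,193.2,4)): print(n,ray("scene",u,v,z))
im=cv2.imread("pics/t4.png");h=cv2.cvtColor(im,cv2.COLOR_BGR2HSV)
print(np.linalg.norm(ray("scene",230,205,64)-ray("scene",231,205,64)))
for n,lo,hi,z in(("yellow",(22,150,120),(32,255,255),64),("red",(0,150,60),(8,255,255),4),("blue",(105,130,60),(125,255,255),4)):
    m=cv2.inRange(h,lo,hi);m[:135]=0;m[220:]=0;m[:,:185]=0;m[:,330:]=0
    k,l,s,c=cv2.connectedComponentsWithStats(m);i=1+np.argmax(s[1:,4]);print(n,s[i],c[i],ray("top",*c[i],z))
E
```

```text
tin [670.23050615 -37.40765463  64.        ]
redspot [610.7057103    2.17807777   4.        ]
bluespot [620.54464632 -93.42394093   4.        ]
2.1326558801806037
yellow [262 150  26  29 541] [274.65434381 162.64510166] [663.31670825 -36.40987621  64.        ]
red [243 178  29  28 628] [257.07484076 191.62420382] [606.93226863   3.35950357   4.        ]
blue [283 173  28  28 628] [296.63057325 186.51273885] [619.04313449 -91.02026491   4.        ]
```

```bash
python3 - <<'E'
from h import *
crop(cv2.imread("pics/t4.png"),178,132,156,100,5,"pics/c4.png",[proj("top",p) for p in([664.5,-37.3,64],[607.1,2.4,4],[618.5,-89.6,4])])
E
```

```text
(no output)
```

View pics/c4.png

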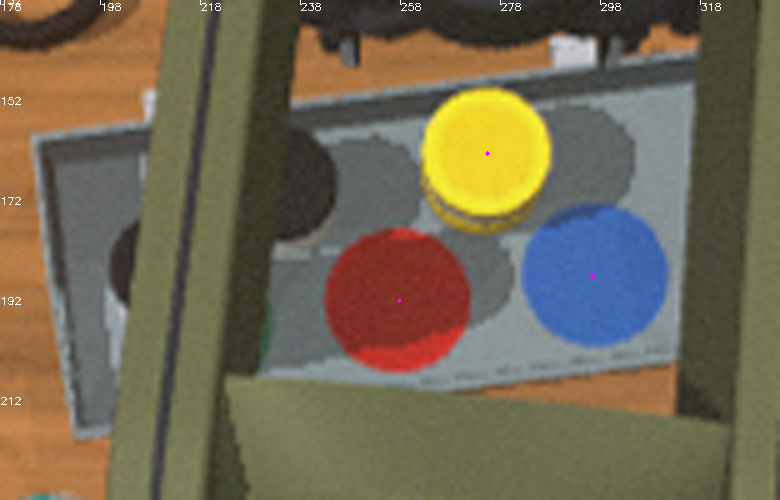

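The spots in the top view, red (257,191.6) and blue (296.6,186.5), agree with my pick-up poses to within 2 mm. The tin is at about (665.5,-37.3).

Call:
{"fn": "send_rows", "kwargs": {"targets": [0.006,-0.003,0,0,0,0,0.0066,-0.0023,0.015,0,0,0,0,0,0.03,0,0,0,0,0,0.04,0,0,0,0,0,0.03,0,0,0]}}

```text
time_s: 24.35
position: [664.4, -38.0, 135.9]
tool_rot: [-0.001, -0.707, 0.707, 0.001]
force: [-0.1, -0.6, -0.4]
opening: 85.8
```

Call:
{"fn": "send_rows", "kwargs": {"targets": [0,0,0.015,0,0,0,0,0,0.008,0,0,0,0,0,0,0,0,0,0,0,0,0,0,0,0,0,0,0,0,0]}}

```text
time_s: 24.85
position: [666.6, -37.5, 117.5]
tool_rot: [0.001, -0.707, 0.707, -0.001]
force: [0.5, 0.8, -0.2]
opening: 85.1
```

Call:
{"fn": "send_rows", "kwargs": {"targets": [0,0,0.012,0,0,0,0,0,0.024,0,0,0,0,0,0.025,0,0,0,0,0,0.018,0,0,0,0,0,0.01,0,0,0]}}

```text
time_s: 25.35
position: [664.4, -37.1, 25.2]
tool_rot: [0.001, 0.707, -0.707, -0.001]
force: [0.7, 1.2, 0.5]
opening: 85.3
```

Call:
{"fn": "send_rows", "kwargs": {"targets": [0,0,0,0,0,0,0,0,0,0,0,0,0,0,0,0,0,0,0,0,0,0,0,0,0,0,0,0,0,0], "gripper": -1}}

```text
time_s: 25.85
position: [666.1, -37.3, 27.9]
tool_rot: [-0.0, 0.707, -0.707, 0.001]
force: [-0.4, 0.7, 1.5]
opening: 57.1
```

Call:
{"fn": "send_rows", "kwargs": {"targets": [0,0,0,0,0,0,0,0,0,0,0,0,0,0,0,0,0,0,0,0,0,0,0,0,0,0,0,0,0,0]}}

```text
time_s: 26.35
position: [666.1, -37.4, 27.9]
tool_rot: [0.0, -0.707, 0.707, -0.001]
force: [-0.1, 0.3, 5.1]
opening: 57.3
```

Call:
{"fn": "send_rows", "kwargs": {"targets": [0,0,-0.01,0,0,0,0,0,-0.03,0,0,0,0,0,-0.045,0,0,0,0,0,-0.04,0,0,0,0,0,-0.025,0,0,0]}}

```text
time_s: 26.85
position: [666.6, -37.4, 180.6]
tool_rot: [-0.001, 0.707, -0.707, 0.001]
force: [0.6, -0.8, -2.6]
opening: 56.9
```

Call:
{"fn": "send_rows", "kwargs": {"targets": [0.015,0.009,0,0,0,0,0.03,0.018,0,0,0,0,0.04,0.024,0,0,0,0,0.04,0.024,0,0,0,0,0.04,0.024,0,0,0,0]}}

```text
time_s: 27.35
position: [563.3, -203.4, 175.0]
tool_rot: [0.001, 0.707, -0.707, -0.002]
force: [0.5, -0.8, -2.0]
opening: 56.9
```

Call:
{"fn": "send_rows", "kwargs": {"targets": [0.04,0.024,0,0,0,0,0.04,0.024,0,0,0,0,0.03,0.018,0,0,0,0,0.018,0.011,0,0,0,0,0.0121,0.0077,0,0,0,0]}}

```text
time_s: 27.85
position: [478.7, -343.6, 175.2]
tool_rot: [-0.001, -0.706, 0.708, 0.002]
force: [0.5, 0.8, -1.2]
opening: 57.2
```

Call:
{"fn": "send_rows", "kwargs": {"targets": [0,0,0.01,0,0,0,0,0,0.03,0,0,0,0,0,0.035,0,0,0,0,0,0.025,0,0,0,0,0,0.01,0,0,0]}}

```text
time_s: 28.35
position: [480.0, -339.1, 63.2]
tool_rot: [0.0, 0.708, -0.707, -0.004]
force: [-0.2, 0.5, -2.1]
opening: 57.0
```

Call:
{"fn": "send_rows", "kwargs": {"targets": [0,0,0,0,0,0,0,0,0,0,0,0,0,0,0,0,0,0,0,0,0,0,0,0,0,0,0,0,0,0]}}

```text
time_s: 28.85
position: [482.4, -342.8, 68.2]
tool_rot: [-0.0, 0.707, -0.707, 0.001]
force: [-0.6, -1.2, -1.6]
opening: 56.9
```

```bash
python3 - <<'E'
from h import *
im=env.get_image("scene")[:,:,::-1].copy();s=env.state();print(s["position"],s["force"],s["opening"])
z0=cv2.imread("pics/scene0.png")
P=[proj("scene",[482.4,-342.5,3]),proj("scene",[482.4,-342.5,10])]
crop(im,120,40,130,130,3,"pics/a.png",P);crop(z0,120,60,130,100,3,"pics/b.png",P)
a=cv2.imread("pics/a.png");b=cv2.imread("pics/b.png");b=cv2.copyMakeBorder(b,0,a.shape[0]-b.shape[0],0,0,0)
cv2.imwrite("pics/s5.png",np.hstack([a,b]))
E
```

```text
[ 482.2294038  -342.73911352   68.02439845] [ 0.32095215 -0.17807961 -1.09044076] 57.10487970888717
```

View pics/s5.png

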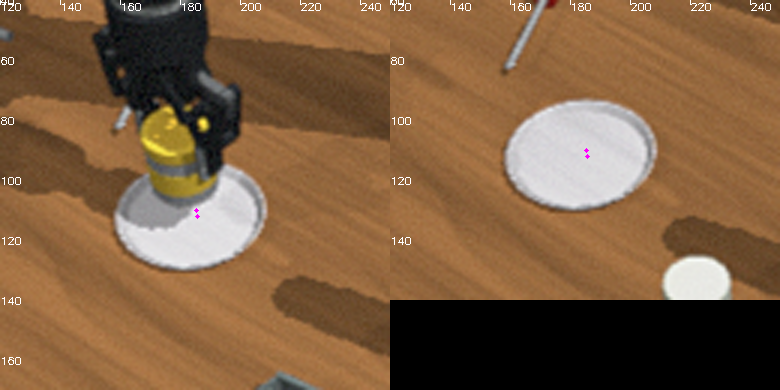

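The tin hangs upright over the dish. The scene view's offset for the dish equals the one it showed for the tin, so the relative position is good.

Call:
{"fn": "send_rows", "kwargs": {"targets": [0,0,0.006,0,0,0,0,0,0.012,0,0,0,0,0,0.012,0,0,0,0,0,0.005,0,0,0,0,0,0.002,0,0,0]}}

```text
time_s: 29.4
position: [481.0, -341.7, 28.5]
tool_rot: [-0.0, -0.707, 0.707, 0.001]
force: [0.6, 0.1, -1.6]
opening: 57.1
```

Call:
{"fn": "send_rows", "kwargs": {"targets": [0,0,0.0015,0,0,0,0,0,0.001,0,0,0,0,0,0.0005,0,0,0,0,0,0,0,0,0,0,0,0,0,0,0]}}

```text
time_s: 29.9
position: [482.0, -342.5, 27.4]
tool_rot: [-0.0, 0.707, -0.707, 0.0]
force: [-0.4, -0.8, -1.7]
opening: 57.3
```

Call:
{"fn": "send_rows", "kwargs": {"targets": [0,0,0.0005,0,0,0,0,0,0,0,0,0,0,0,0.0005,0,0,0,0,0,0,0,0,0,0,0,0,0,0,0]}}

```text
time_s: 30.4
position: [482.0, -342.5, 26.9]
tool_rot: [0.0, -0.707, 0.707, -0.0]
force: [-1.4, 1.5, 5.1]
opening: 57.2
```

Call:
{"fn": "send_rows", "kwargs": {"targets": [0,0,0,0,0,0,0,0,0,0,0,0,0,0,0,0,0,0,0,0,0,0,0,0,0,0,0,0,0,0], "gripper": 1}}

```text
time_s: 30.9
position: [481.8, -342.3, 25.9]
tool_rot: [-0.0, -0.707, 0.707, 0.0]
force: [0.2, 0.0, 0.0]
opening: 85.7
```

Call:
{"fn": "send_rows", "kwargs": {"targets": [0,0,-0.005,0,0,0,0,0,-0.02,0,0,0,0,0,-0.045,0,0,0,0,0,-0.05,0,0,0,0,0,-0.05,0,0,0]}}

```text
time_s: 31.4
position: [481.4, -342.0, 197.8]
tool_rot: [-0.0, -0.707, 0.707, 0.0]
force: [1.2, -0.6, 0.3]
opening: 85.6
```

Call:
{"fn": "send_rows", "kwargs": {"targets": [0,0,-0.04,0,0,-0.1428,0,0,-0.015,0,0,-0.1428,0,0,0,0,0,-0.1428,0,0,0,0,0,-0.1428,0,0,0,0,0,-0.1428]}}

```text
time_s: 31.9
position: [481.7, -342.3, 251.9]
tool_rot: [0.0, 0.911, -0.413, 0.0]
force: [-0.3, 0.6, 0.3]
opening: 85.4
```

Call:
{"fn": "send_rows", "kwargs": {"targets": [0,0,0,0,0,-0.1428,0,0,0,0,0,-0.1428,0,0,0,0,0,-0.1428,0,0,0,0,0,-0.1428,0,0,0,0,0,-0.1428]}}

```text
time_s: 32.4
position: [481.6, -342.2, 251.4]
tool_rot: [-0.0, 0.998, -0.068, -0.0]
force: [-0.5, 0.5, 0.7]
opening: 85.3
```

Call:
{"fn": "send_rows", "kwargs": {"targets": [0,0,0,0,0,-0.1428,0,0,0,0,0,0,0,0,0,0,0,0,0,0,0,0,0,0,0,0,0,0,0,0]}}

```text
time_s: 32.9
position: [481.8, -342.3, 251.1]
tool_rot: [-0.0, 1.0, -0.001, -0.0]
force: [-1.2, -0.9, -0.5]
opening: 85.2
```

Call:
{"fn": "send_rows", "kwargs": {"targets": [0,-0.02,0,0,0,0,0,-0.035,0,0,0,0,0,-0.045,0,0,0,0,0,-0.05,0,0,0,0,0,-0.05,0,0,0,0], "gripper": 0.6}}

```text
time_s: 33.4
position: [481.1, -139.9, 251.1]
tool_rot: [-0.0, 1.0, -0.001, 0.0]
force: [1.0, 0.8, 0.6]
opening: 68.4
```

Call:
{"fn": "send_rows", "kwargs": {"targets": [0,-0.05,0,0,0,0,0,-0.05,0,0,0,0,0,-0.05,0,0,0,0,0,-0.05,0,0,0,0,0,-0.05,0,0,0,0]}}

```text
time_s: 33.9
position: [480.6, 110.3, 251.4]
tool_rot: [-0.0, 1.0, -0.0, 0.0]
force: [0.3, 0.1, -0.0]
opening: 68.1
```

Call:
{"fn": "send_rows", "kwargs": {"targets": [0,-0.05,0,0,0,0,0,-0.05,0,0,0,0,0,-0.045,0,0,0,0,0,-0.035,0,0,0,0,0,-0.02,0,0,0,0]}}

```text
time_s: 34.4
position: [480.4, 311.3, 251.1]
tool_rot: [-0.001, 1.0, 0.001, -0.0]
force: [-0.7, -0.1, 0.6]
opening: 68.2
```

Call:
{"fn": "send_rows", "kwargs": {"targets": [-0.001,-0.015,0,0,0,0,0,-0.01,0,0,0,0,0,-0.004,0,0,0,0,0,0,0,0,0,0,0,0,0,0,0,0]}}

```text
time_s: 34.9
position: [480.9, 335.7, 251.2]
tool_rot: [0.0, 1.0, -0.001, -0.0]
force: [-0.5, -0.1, 0.5]
opening: 67.9
```

```bash
python3 - <<'E'
from h import *
im=env.get_image("top")[:,:,::-1].copy();s=env.state();print(s["position"],s["opening"])
h=cv2.cvtColor(im,cv2.COLOR_BGR2HSV)
m=cv2.inRange(h,(22,150,120),(32,255,255));m[:,:360]=0;M=cv2.moments(m,True);p=(M["m10"]/M["m00"],M["m01"]/M["m00"]);print(p,M["m00"],ray("top",*p,63))
crop(im,365,200,80,80,5,"pics/c6.png",[proj("top",[482.4,-342.5,3])])
b=env.get_image("scene")[:,:,::-1].copy();crop(b,350,90,150,180,2,"pics/b.png",[proj("scene",[480.8,336.7,155]),proj("scene",s["position"])])
a=cv2.imread("pics/c6.png");b=cv2.imread("pics/b.png");b=cv2.copyMakeBorder(b,0,400-b.shape[0],0,0,0);cv2.imwrite("pics/s6.png",np.hstack([a,b]))
E
```

```text
[480.92161915 335.59550339 251.17301008] 68.41137570391321
(411.81953642384104, 243.14403973509934) 604.0 [ 481.00241792 -337.69632756   63.        ]
```

View pics/s6.png

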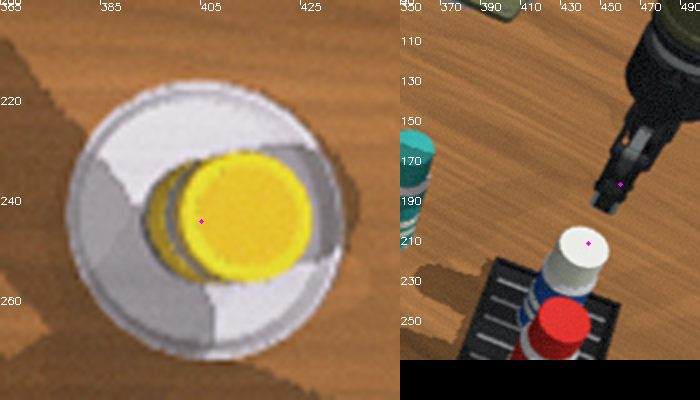

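The tin's lid is centred at (413.6,242.8), which puts it about 1.5 mm from the dish centre at (405.8,243.4) once height is allowed for. It stands upright. The fingers are over the blue can.

Call:
{"fn": "send_rows", "kwargs": {"targets": [0,-0.001,0.012,0,0,0,0,0,0.035,0,0,0,0,0,0.04,0,0,0,0,0,0.025,0,0,0,0,0,0.012,0,0,0]}}

```text
time_s: 35.5
position: [478.8, 336.0, 123.7]
tool_rot: [0.001, 1.0, -0.0, -0.003]
force: [0.1, 0.6, -0.7]
opening: 68.0
```

Call:
{"fn": "send_rows", "kwargs": {"targets": [0,0,0.0032,0,0,0,0,0,0,0,0,0,0,0,0,0,0,0,0,0,0,0,0,0,0,0,0,0,0,0]}}

```text
time_s: 36.0
position: [481.5, 338.1, 125.2]
tool_rot: [-0.001, 1.0, -0.0, 0.001]
force: [0.0, 0.1, 0.1]
opening: 68.5
```

Call:
{"fn": "send_rows", "kwargs": {"targets": [0,0,0,0,0,0,0,0,0,0,0,0,0,0,0,0,0,0,0,0,0,0,0,0,0,0,0,0,0,0], "gripper": -1}}

```text
time_s: 36.5
position: [481.4, 337.9, 124.7]
tool_rot: [-0.0, 1.0, -0.0, 0.001]
force: [-0.3, -1.2, 6.0]
opening: 45.8
```

Call:
{"fn": "send_rows", "kwargs": {"targets": [0,0,0,0,0,0,0,0,0,0,0,0,0,0,0,0,0,0,0,0,0,0,0,0,0,0,0,0,0,0]}}

```text
time_s: 37.0
position: [481.4, 338.0, 124.7]
tool_rot: [-0.0, 1.0, 0.0, 0.001]
force: [0.8, 0.1, 5.6]
opening: 45.7
```

Call:
{"fn": "send_rows", "kwargs": {"targets": [0,0,-0.01,0,0,0,0,0,-0.025,0,0,0,0,0,-0.04,0,0,0,0,0,-0.045,0,0,0,0,0,-0.04,0,0,0]}}

```text
time_s: 37.5
position: [480.1, 337.3, 285.2]
tool_rot: [0.0, 1.0, 0.0, -0.001]
force: [1.1, -0.1, -3.6]
opening: 45.7
```

Call:
{"fn": "send_rows", "kwargs": {"targets": [0,0,-0.025,0,0,0,0,0,-0.015,0,0,0,0,0,0,0,0,0,0,0,0,0,0,0,0,0,0,0,0,0]}}

```text
time_s: 38.0
position: [479.8, 337.0, 321.9]
tool_rot: [0.001, 1.0, -0.0, -0.002]
force: [0.1, -0.1, -3.3]
opening: 45.8
```

Call:
{"fn": "send_rows", "kwargs": {"targets": [0.004,0.012,0,0,0,0,0.01,0.03,0,0,0,0,0.014,0.043,0,0,0,0,0.014,0.045,0,0,0,0,0.014,0.045,0,0,0,0]}}

```text
time_s: 38.5
position: [536.6, 160.2, 322.8]
tool_rot: [0.001, 1.0, 0.0, -0.001]
force: [1.0, 0.1, -2.0]
opening: 46.0
```

Call:
{"fn": "send_rows", "kwargs": {"targets": [0.014,0.045,0,0,0,0,0.014,0.045,0,0,0,0,0.014,0.045,0,0,0,0,0.012,0.038,0,0,0,0,0.01,0.03,0,0,0,0]}}

```text
time_s: 39.0
position: [600.5, -44.1, 322.6]
tool_rot: [0.0, 1.0, -0.001, -0.001]
force: [-0.2, 0.8, -2.9]
opening: 46.0
```

Call:
{"fn": "send_rows", "kwargs": {"targets": [0.008,0.024,0,0,0,0,0.005,0.014,0,0,0,0,0.003,0.008,0,0,0,0,0.0014,0.0033,0,0,0,0,0,0,0,0,0,0]}}

```text
time_s: 39.5
position: [618.1, -89.2, 323.6]
tool_rot: [-0.0, 1.0, 0.0, -0.0]
force: [1.0, -0.3, -2.9]
opening: 46.0
```

Call:
{"fn": "send_rows", "kwargs": {"targets": [0,0,0,0,0,0,0,0,0,0,0,0,0,0,0,0,0,0,0,0,0,0,0,0,0,0,0,0,0,0]}}

```text
time_s: 40.0
position: [618.2, -89.3, 324.0]
tool_rot: [0.0, 1.0, 0.0, 0.0]
force: [0.8, 0.6, -3.2]
opening: 46.1
```

Call:
{"fn": "send_rows", "kwargs": {"targets": [0.0005,0,0.015,0,0,0,0,0,0.04,0,0,0,0,0,0.045,0,0,0,0,0,0.04,0,0,0,0,0,0.025,0,0,0]}}

```text
time_s: 40.5
position: [616.7, -89.2, 155.6]
tool_rot: [-0.001, 1.0, 0.0, -0.002]
force: [-0.1, -0.7, -3.6]
opening: 46.0
```

Call:
{"fn": "send_rows", "kwargs": {"targets": [0,0,0.014,0,0,0,0,0,0.008,0,0,0,0,0,0.005,0,0,0,0,0,0.003,0,0,0,0,0,0.001,0,0,0]}}

```text
time_s: 41.0
position: [619.6, -89.8, 128.9]
tool_rot: [0.0, 1.0, 0.0, 0.001]
force: [0.6, 0.0, -3.2]
opening: 45.5
```

Call:
{"fn": "send_rows", "kwargs": {"targets": [0,0,0.001,0,0,0,0,0,0.001,0,0,0,0,0,0.0005,0,0,0,0,0,0,0,0,0,0,0,0,0,0,0]}}

```text
time_s: 41.5
position: [618.8, -89.7, 125.5]
tool_rot: [0.0, 1.0, 0.0, 0.0]
force: [0.2, 0.8, -3.3]
opening: 45.7
```

Call:
{"fn": "send_rows", "kwargs": {"targets": [0,0,0.0005,0,0,0,0,0,0,0,0,0,0,0,0,0,0,0,0,0,0,0,0,0,0,0,0,0,0,0]}}

```text
time_s: 42.0
position: [618.7, -89.7, 124.9]
tool_rot: [-0.0, 1.0, 0.0, 0.0]
force: [0.2, 0.4, -3.5]
opening: 45.9
```

Call:
{"fn": "send_rows", "kwargs": {"targets": [0,0,0.0005,0,0,0,0,0,0,0,0,0,0,0,0.0005,0,0,0,0,0,0,0,0,0,0,0,0,0,0,0]}}

```text
time_s: 42.5
position: [618.7, -89.7, 123.9]
tool_rot: [-0.0, 1.0, -0.0, -0.0]
force: [-0.1, -0.5, -3.1]
opening: 45.8
```

Call:
{"fn": "send_rows", "kwargs": {"targets": [0,0,0.0004,0,0,0,0,0,0,0,0,0,0,0,0,0,0,0,0,0,0,0,0,0,0,0,0,0,0,0]}}

```text
time_s: 43.0
position: [618.8, -89.7, 123.8]
tool_rot: [0.0, 1.0, 0.0, 0.0]
force: [-0.7, 0.2, 0.6]
opening: 45.9
```

Call:
{"fn": "send_rows", "kwargs": {"targets": [0,0,0.0003,0,0,0,0,0,0,0,0,0,0,0,0,0,0,0,0,0,0,0,0,0,0,0,0,0,0,0]}}

```text
time_s: 43.5
position: [618.9, -89.7, 123.7]
tool_rot: [0.0, 1.0, 0.0, 0.0]
force: [-1.3, -0.7, 5.6]
opening: 45.6
```

Call:
{"fn": "send_rows", "kwargs": {"targets": [0,0,0,0,0,0,0,0,0,0,0,0,0,0,0,0,0,0,0,0,0,0,0,0,0,0,0,0,0,0], "gripper": 0.7}}

```text
time_s: 44.0
position: [618.7, -89.7, 123.0]
tool_rot: [-0.0, 1.0, 0.0, -0.0]
force: [-0.6, 0.2, -0.1]
opening: 72.1
```

Call:
{"fn": "send_rows", "kwargs": {"targets": [0,0,-0.005,0,0,0,0,0,-0.02,0,0,0,0,0,-0.04,0,0,0,0,0,-0.045,0,0,0,0,0,-0.02,0,0,0]}}

```text
time_s: 44.5
position: [620.8, -90.1, 258.3]
tool_rot: [0.001, 1.0, 0.0, 0.004]
force: [0.5, 0.2, -0.7]
opening: 72.6
```

Call:
{"fn": "send_rows", "kwargs": {"targets": [-0.00475,-0.02,0,0,0,0,-0.00475,-0.035,0,0,0,0,-0.00475,-0.045,0,0,0,0,-0.00475,-0.05,0,0,0,0,-0.00475,-0.05,0,0,0,0]}}

```text
time_s: 45.0
position: [594.7, 111.3, 253.8]
tool_rot: [-0.0, 1.0, -0.001, 0.0]
force: [1.1, 0.5, 0.3]
opening: 72.5
```

Call:
{"fn": "send_rows", "kwargs": {"targets": [-0.00475,-0.05,0,0,0,0,-0.00475,-0.05,0,0,0,0,-0.00475,-0.045,0,0,0,0,-0.00475,-0.035,0,0,0,0,-0.00475,-0.025,0,0,0,0]}}

```text
time_s: 45.5
position: [570.7, 317.4, 253.5]
tool_rot: [-0.0, 1.0, 0.001, 0.0]
force: [0.2, 0.5, 0.8]
opening: 72.6
```

Call:
{"fn": "send_rows", "kwargs": {"targets": [0,-0.018,0,0,0,0,0,-0.012,0,0,0,0,0,-0.006,0,0,0,0,0,-0.0022,0,0,0,0,0,0,0,0,0,0]}}

```text
time_s: 46.0
position: [571.7, 351.8, 253.2]
tool_rot: [0.0, 1.0, -0.0, -0.0]
force: [0.1, -0.3, -0.1]
opening: 72.6
```

Call:
{"fn": "send_rows", "kwargs": {"targets": [0,0,0,0,0,0,0,0,0,0,0,0,0,0,0,0,0,0,0,0,0,0,0,0,0,0,0,0,0,0]}}

```text
time_s: 46.5
position: [571.3, 352.5, 253.3]
tool_rot: [-0.0, 1.0, -0.0, 0.0]
force: [0.2, 0.6, 0.8]
opening: 72.6
```

```bash
python3 - <<'E'
from h import *
b=env.get_image("scene")[:,:,::-1].copy();s=env.state();print(s["position"],s["opening"])
crop(b,170,80,330,220,2,"pics/s7.png",[proj("scene",[571.2,353.6,165])])
E
```

```text
[571.31529292 352.52546936 253.24132072] 72.60970345873194
```

View pics/s7.png

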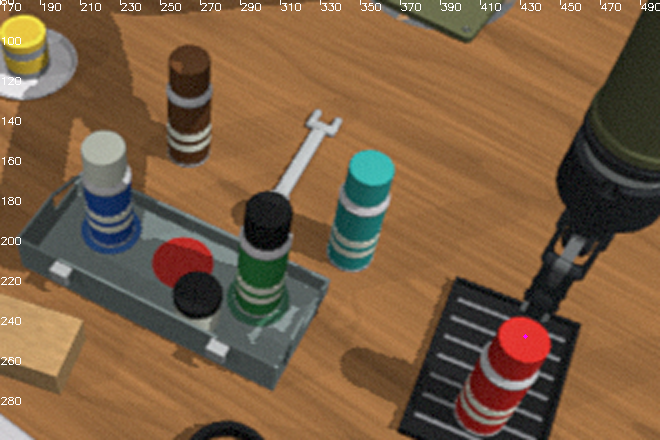

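The blue can is upright on its blue spot (225,195 scene), the tin is in the dish (182,103), and the predicted point sits on the red cap.

Call:
{"fn": "send_rows", "kwargs": {"targets": [0,-0.001,0.012,0,0,0,0,0,0.033,0,0,0,0,0,0.035,0,0,0,0,0,0.022,0,0,0,0,0,0.012,0,0,0]}}

```text
time_s: 47.05
position: [569.4, 352.8, 135.6]
tool_rot: [0.001, 1.0, 0.0, -0.002]
force: [-0.4, -0.2, 0.4]
opening: 72.8
```

Call:
{"fn": "send_rows", "kwargs": {"targets": [0,0,0.0047,0,0,0,0,0,0,0,0,0,0,0,0,0,0,0,0,0,0,0,0,0,0,0,0,0,0,0]}}

```text
time_s: 47.55
position: [572.0, 354.0, 135.8]
tool_rot: [-0.001, 1.0, 0.0, 0.001]
force: [-0.8, -0.1, 0.3]
opening: 72.6
```

Call:
{"fn": "send_rows", "kwargs": {"targets": [0,0,0,0,0,0,0,0,0,0,0,0,0,0,0,0,0,0,0,0,0,0,0,0,0,0,0,0,0,0], "gripper": -1}}

```text
time_s: 48.05
position: [571.8, 353.9, 135.3]
tool_rot: [-0.0, 1.0, 0.0, 0.001]
force: [0.9, -0.1, 5.5]
opening: 45.9
```

Call:
{"fn": "send_rows", "kwargs": {"targets": [0,0,0,0,0,0,0,0,0,0,0,0,0,0,0,0,0,0,0,0,0,0,0,0,0,0,0,0,0,0]}}

```text
time_s: 48.55
position: [571.8, 353.9, 135.3]
tool_rot: [-0.0, 1.0, 0.0, 0.001]
force: [-0.5, 0.1, 5.0]
opening: 45.9
```

Call:
{"fn": "send_rows", "kwargs": {"targets": [0,0,-0.01,0,0,0,0,0,-0.025,0,0,0,0,0,-0.04,0,0,0,0,0,-0.045,0,0,0,0,0,-0.04,0,0,0]}}

```text
time_s: 49.05
position: [570.8, 353.4, 295.8]
tool_rot: [0.0, 1.0, 0.0, -0.001]
force: [1.3, 1.6, -2.4]
opening: 46.0
```

Call:
{"fn": "send_rows", "kwargs": {"targets": [0,0,-0.025,0,0,0,0,0,-0.015,0,0,0,0,0,0,0,0,0,0,0,0,0,0,0,0,0,0,0,0,0]}}

```text
time_s: 49.55
position: [570.4, 353.2, 332.3]
tool_rot: [0.001, 1.0, 0.0, -0.002]
force: [-0.5, -0.5, -1.4]
opening: 45.5
```

Call:
{"fn": "send_rows", "kwargs": {"targets": [0,0.012,0,0,0,0,0.003,0.03,0,0,0,0,0.005,0.042,0,0,0,0,0.005,0.045,0,0,0,0,0.005,0.045,0,0,0,0]}}

```text
time_s: 50.05
position: [588.6, 177.3, 333.3]
tool_rot: [0.001, 1.0, 0.0, -0.001]
force: [1.3, -0.5, -1.0]
opening: 45.9
```

Call:
{"fn": "send_rows", "kwargs": {"targets": [0.005,0.045,0,0,0,0,0.004,0.042,0,0,0,0,0.003,0.033,0,0,0,0,0.002,0.023,0,0,0,0,0.0015,0.014,0,0,0,0]}}

```text
time_s: 50.55
position: [604.0, 19.7, 333.5]
tool_rot: [0.0, 1.0, -0.001, -0.001]
force: [-0.6, 0.1, -1.9]
opening: 45.7
```

Call:
{"fn": "send_rows", "kwargs": {"targets": [0.001,0.01,0,0,0,0,0.001,0.006,0,0,0,0,0,0.003,0,0,0,0,0,0.0012,0,0,0,0,0,0,0,0,0,0]}}

```text
time_s: 51.05
position: [606.7, 3.2, 334.5]
tool_rot: [-0.0, 1.0, 0.0, -0.0]
force: [-0.4, -1.0, -2.3]
opening: 46.1
```

Call:
{"fn": "send_rows", "kwargs": {"targets": [0,0,0,0,0,0,0,0,0,0,0,0,0,0,0,0,0,0,0,0,0,0,0,0,0,0,0,0,0,0]}}

```text
time_s: 51.55
position: [606.8, 2.5, 334.5]
tool_rot: [-0.0, 1.0, 0.0, 0.0]
force: [0.0, 0.9, -1.2]
opening: 46.0
```

Call:
{"fn": "send_rows", "kwargs": {"targets": [0,0,0.015,0,0,0,0,0,0.04,0,0,0,0,0,0.045,0,0,0,0,0,0.04,0,0,0,0,0,0.025,0,0,0]}}

```text
time_s: 52.05
position: [604.8, 2.5, 166.2]
tool_rot: [-0.0, 1.0, -0.0, -0.002]
force: [-0.1, -0.7, -2.2]
opening: 46.0
```

Call:
{"fn": "send_rows", "kwargs": {"targets": [0,0,0.014,0,0,0,0,0,0.008,0,0,0,0,0,0.005,0,0,0,0,0,0.003,0,0,0,0,0,0.001,0,0,0]}}

```text
time_s: 52.55
position: [607.4, 2.4, 139.1]
tool_rot: [0.0, 1.0, -0.0, 0.001]
force: [-0.7, -0.3, -1.3]
opening: 45.7
```

Call:
{"fn": "send_rows", "kwargs": {"targets": [0,0,0.001,0,0,0,0,0,0.001,0,0,0,0,0,0.0005,0,0,0,0,0,0.0005,0,0,0,0,0,0.0005,0,0,0]}}

```text
time_s: 53.05
position: [606.9, 2.4, 135.1]
tool_rot: [0.0, 1.0, 0.0, 0.0]
force: [-0.0, -0.2, -1.3]
opening: 45.6
```

Call:
{"fn": "send_rows", "kwargs": {"targets": [0,0,0.0004,0,0,0,0,0,0,0,0,0,0,0,0,0,0,0,0,0,0,0,0,0,0,0,0,0,0,0]}}

```text
time_s: 53.55
position: [606.9, 2.4, 134.6]
tool_rot: [-0.0, 1.0, -0.0, 0.0]
force: [-0.5, 0.0, -2.0]
opening: 46.0
```

Call:
{"fn": "send_rows", "kwargs": {"targets": [0,0,0.0004,0,0,0,0,0,0,0,0,0,0,0,0.0003,0,0,0,0,0,0,0,0,0,0,0,0,0,0,0]}}

```text
time_s: 54.05
position: [606.9, 2.4, 134.3]
tool_rot: [0.0, 1.0, 0.0, 0.0]
force: [0.1, 0.4, 1.9]
opening: 45.7
```

Call:
{"fn": "send_rows", "kwargs": {"targets": [0,0,0.0003,0,0,0,0,0,0,0,0,0,0,0,0,0,0,0,0,0,0,0,0,0,0,0,0,0,0,0]}}

```text
time_s: 54.55
position: [607.0, 2.4, 134.2]
tool_rot: [0.0, 1.0, -0.0, 0.0]
force: [-2.2, -0.5, 4.9]
opening: 45.5
```

Contact on the red spot. Next I release, rise and move clear.

Call:
{"fn": "send_rows", "kwargs": {"targets": [0,0,0,0,0,0,0,0,0,0,0,0,0,0,0,0,0,0,0,0,0,0,0,0,0,0,0,0,0,0], "gripper": 0.8}}

```text
time_s: 55.05
position: [606.8, 2.4, 133.4]
tool_rot: [-0.0, 1.0, 0.0, -0.0]
force: [0.1, 0.1, -0.6]
opening: 76.9
```

Call:
{"fn": "send_rows", "kwargs": {"targets": [0,0,-0.005,0,0,0,0,0,-0.02,0,0,0,0,0,-0.04,0,0,0,0,0,-0.045,0,0,0,0,0,-0.02,0,0,0]}}

```text
time_s: 55.55
position: [608.8, 2.3, 268.6]
tool_rot: [0.0, 1.0, 0.0, 0.004]
force: [1.0, -0.1, 1.3]
opening: 77.2
```

Call:
{"fn": "send_rows", "kwargs": {"targets": [-0.01,-0.02,0,0,0,0,-0.01,-0.04,0,0,0,0,-0.01,-0.05,0,0,0,0,-0.01,-0.05,0,0,0,0,-0.01,-0.05,0,0,0,0]}}

```text
time_s: 56.05
position: [556.9, 211.0, 264.3]
tool_rot: [-0.0, 1.0, -0.0, 0.0]
force: [0.5, 1.0, -0.1]
opening: 76.9
```

Call:
{"fn": "send_rows", "kwargs": {"targets": [-0.01,-0.05,0,0,0,0,-0.01,-0.04,0,0,0,0,-0.01,-0.02,0,0,0,0,0,-0.01,0,0,0,0,0,0,0,0,0,0]}}

```text
time_s: 56.55
position: [527.7, 329.6, 263.8]
tool_rot: [-0.0, 1.0, 0.001, 0.0]
force: [0.5, -0.2, 0.3]
opening: 77.1
```

```bash
python3 - <<'E'
from h import *
a=env.get_image("scene")[:,:,::-1].copy();b=env.get_image("top")[:,:,::-1].copy();print(env.state()["time_s"],env.state()["position"])
crop(a,150,70,200,200,2,"pics/a.png");crop(b,175,130,200,200,2,"pics/b.png")
cv2.imwrite("pics/s8.png",np.hstack([cv2.imread("pics/a.png"),cv2.imread("pics/b.png")]))
E
```

```text
56.65 [528.13124498 327.60722984 263.67831648]
```

View pics/s8.png

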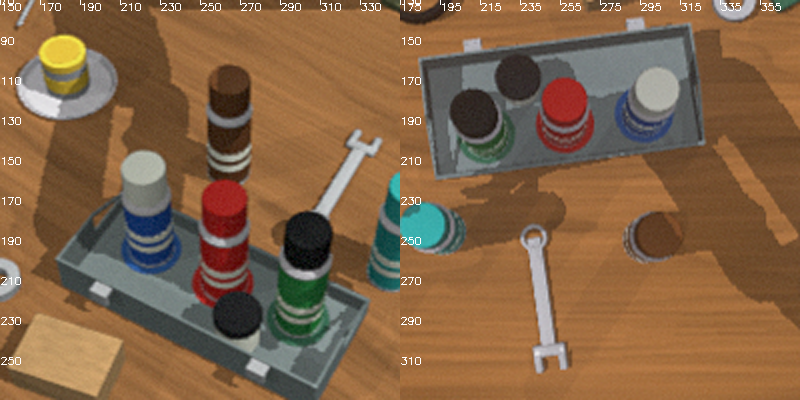

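All three cans are upright on their own spots, the tin is in the dish, and the arm is clear, so I hand in.

```bash
python3 -c "
from bench import env
print(env.hand_in())"
```

```text
the job is handed in; nothing more can be done
None
```

The job is handed in at about 57 s of the 128 s allowed; no verdict came back. I lifted the red and blue cans into the black tray, stood the grease tin in the drip dish, then put both cans back. The green can was not touched.

- **Cans:** in the last pictures all three stand upright on the spots of their own colour. The red and blue cans were set down within about 2 mm of the measured spot centres.
- **Tin:** it stands upright about 1.5 mm from the dish centre, measured in the top view.
- **Forces:** the wrist-force readings I saw stayed under 8 N, each set-down was a light touch, and nothing tipped.
- **Disagreements:** the scene camera read 2 to 6 mm off the top camera. The offset was about the same for the tin and the dish, so I used the top camera. An automatic colour measurement put the tin about 5 mm off centre, but it had picked up part of the tin's side, so I used the lid read by eye instead.

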